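# Check the jaw gap of a hose-fitting vise and hang the gauge up

### The job

At the hose-fitting counter, push the yellow sliding jaw of the sloping blue vise fully shut, then take the orange-handled gauge from its wooden stand and slide its blade straight down the sloping gap between the jaws until its shoulders sit home on the jaws. Then draw it out and hang it by its hole on the green-tipped peg, leaving the jaw shut and the fittings standing around undisturbed.

Things in the scene. Friction and masses are not known exactly. Their poses are not given: they have to be found in the camera images.
- vise: blue bench vise, fixed; base plate 225 x 100 x 20 mm. Origin: on the counter, under the middle of the gap's mouth (the plate runs from x -125 to +100 mm). x points from the sliding jaw to the fixed jaw, z up. Highest point 110 mm above the counter (the fixed jaw's rear top edge).
- fixed_jaw: the vise's steel far jaw, 84 mm wide, leaning 30 degrees. Origin: middle of the gap's mouth, 95 mm above the counter. z points out of the gap: up, leaning 30 degrees from vertical towards the sliding jaw; x squarely across the gap; y along it. Shut gap: 9 mm (x) by 36 mm (y), 64 mm deep, flared to 18 mm across x in the top 7 mm. Dark cheeks at its ends, tops at z = 0, stop the gauge's shoulders.
- jaw (a joint): travel of the yellow sliding jaw along the vise's x, 0 = open, 0.030 m = fully shut; stiff (about 6 N) and stays where left.
- jaw_push (a point): middle of the face to push, on the upright yellow push plate of the sliding jaw (plate 12 mm thick, 60 mm wide, top 90 mm above the counter); the point is 60 mm above the counter on the face turned away from the gap, and is to be pushed along the vise's +x.
- stand: wooden gauge stand, fixed, 70 x 80 x 50 mm block, origin under its centre; an upright slot 8 mm (x) by 33.5 mm (y), 40 mm deep, in the middle of its top holds the gauge.
- gauge: flat steel gauge, 156 mm long, 0.2 kg. Origin: centre of the blade's tip; z runs from tip to grip, x is the plate's normal, y its width. Blade 6 x 30 mm (x, y) from z 0 to 60; plate 6 x 50 mm from z 60 to 118 with a 28 mm round hole along x; orange grip 14 x 30 mm from z 116 to 156. Starts upright in the stand, tip 10 mm above the counter, axes as the stand's.
- gauge_grip (a point): point on the gauge's axis in the orange grip, 140 mm above the tip; grip it across its 14 mm thickness (along x).
- gauge_hole (a point): centre of the gauge's 28 mm hole, 92 mm above the tip.
- gauge_shoulder (a point): point on the gauge's axis level with the underside of its two shoulders, 60 mm above the tip.
- hook_stand: fixed stand with a 110 x 90 x 12 mm dark foot and a white 16 x 24 mm post (centred at x = +45 mm) 160 mm high, origin under the foot's centre; the peg sticks out of the post towards -x.
- peg: round steel peg with a green tip, 10 mm in diameter, 80 mm long. Origin: its root at the face of the post, 150 mm above the counter; z runs along it from root to tip, rising 20 degrees above level; y is level.
- brass_nipple: bystander: brass hose nipple standing upright, 60 mm diameter, 100 mm high, origin under its centre
- zinc_nipple: bystander: zinc-plated hose nipple standing upright, 56 mm diameter, 90 mm high, origin under its centre
- hose_clamp: bystander: steel band clamp lying flat, 54 mm diameter, 16 mm high, origin under its centre
Not all that is in view belongs to the job. There is more than one size of the gauge; the one meant has the size given above.

How it is judged:
By the outcome, as a careful person would: the job done as asked, in the order asked, and still so for the second after the job is handed in, with the robot touching nothing.
It also fails if it takes over 72 s, if anything falls off the work surface, if the arm or the gripper's body presses on something with over 40 N, if the wrist force passes 120 N, or if a joint passes its speed limit or range.

### The arm

A 6-joint arm with a two-finger parallel gripper is mounted at the origin on the work surface. World frame = base frame: x ahead of the robot, y to its left, z up, the work surface at z = 0. Lengths are in m, angles in degrees, forces in N, time in s.
With the tool pointing down it reaches from about 0.325 to 0.75 m from the base axis. Payload 7.6 kg.
Tool frame: the origin (TCP) lies at the very end of the fingers, on their centre line; the grasp point (between the pads) lies 19 mm behind it; z points along the fingers, y is the line along which they close (so a half turn about z gives the same grasp; the last joint's range is limited). The gripper opens to 85 mm and grips with 20 to 120 N. Pads are 22 mm wide; open, the fingers measure 114 mm over their backs; the gripper's body (76 mm by 85 mm) begins 54 mm behind the grasp point. The pads swing forward as they close: fully open they stand 13 mm farther back than shut.
Start: joints at [63.295, 2.991, 80.254, -0, 96.75, -4.028], TCP at [0.202, 0.484, 0.231] pointing down, gripper open.
Joint ranges: [-166.34, 166.34], [-52.06, 124.39], [6.96, 135.62], [-60.46, 240.46], [14.63, 156.25], [-167.68, 167.68]. Speed limits (degrees/s): [147.25, 147.25, 172.46, 180, 180, 180].

### API

Orientations are given as a 3x3 rotation matrix whose columns are the frame's x, y, z axes.
In Python, from rig import bot gives the robot as it stands.
- The arm moves only by the shell command python3 -m jog 'ROWS' [FORCE]. ROWS is JSON, one flat list of numbers, 5 for each row, row after row: the finger opening in cm, from 0 to 8.54, then the shift along the tool's x, y, z in cm, then the turn about the tool's z in rad. In form: [hand, tx, ty, tz, spin, hand, tx, ty, tz, spin, ...]. A call has 1 to 20 rows; each row is the pose to reach, as a shift and turn from the pose commanded when the call began, along the tool's axes at that moment; what a row does not reach only later rows make up. A row lasts 1/10 s, in which the tool goes at most 50 mm and 8.59 degrees, less where a joint would pass 70% of its speed; a pose out of reach is approached as far as the arm can. A call with a gripper value outside its range is refused whole. The fingers move at their own pace and stop on an object; FORCE is the grip in N (left out, the last holds). Time passes only in rows, so rows that repeat a pose let the fingers close. It gives the time, the measured TCP pose, the force, the opening and the grip force at its end, in the units of the state.
- bot.get_obs(): the state, without advancing time (a new reading comes with each control period).
- bot.get_image(name): name is "side" or "top" or "wrist"; returns a dict with "image" (400x640x3 uint8, red, green, blue), "depth" (400x640 float32, m along the optical axis (not along the pixel's ray), 0 where there is no reading), "vfov" (degrees; the focal length in pixels is half the picture's height over the tangent of half this angle, whatever the lens; pixels are square), "cx", "cy" (the principal point, pixels), "xyz" and "rotation" of the camera in the world; the wrist camera has in their place "T_tool_cam" (4x4, takes a point from camera to tool coordinates, whose origin is the TCP and whose axes are the flange's). Camera axes: x right, y down, z forward; pixel columns grow to the right and rows downward; lengths in m; the calibration is good to about 2 mm. A picture is of the moment at which its call begins: read the wrist's pose just before it.
- bot.sign_off(): hands the job in; it is judged then, once.
The state is a dict: "time_s": time; "joint_positions": joint angles; "joint_vel": joint speeds; "joint_torque": joint torques, N m; "eef_pos": TCP position; "ee_rot": TCP orientation; "wrist_force": force on the tool from outside, world axes, zero at the start; "wrist_torque": the same for the moment, N m; "grip_width": opening from 0.0 (shut) to 1.0 (fully open); "gripper_force": force on a finger pad.
Only numpy, scipy, OpenCV 4.12 (cv2) and the standard library are available. Lean on these libraries where they do the work, as an engineer would, in place of code of your own. Each camera call takes 0.05 s, during which the arm holds its last target. There are 200 camera calls.

## Working session

There is one attempt and no reset: what is moved stays moved. The work goes in short steps, Python scripts to look and compute and a shell command to move; the robot and the scene stay as the last step left them, time stands still between calls to the robot, and variables do not carry over. Pictures are saved under pics/ and viewed, at most 10 in all, crops included, and the job is handed in when it is done.

```bash
ls; mkdir -p pics
python3 - <<'E'
from rig import bot
import cv2,numpy as np
o=bot.get_obs();print(o)
for n in("side","top","wrist"):
    d=bot.get_image(n);np.savez(f"{n}0.npz",**d)
    cv2.imwrite(f"pics/{n}0.png",d["image"][:,:,::-1])
    print(n,{k:(v if k not in("image","depth") else (v.shape,(v>0).mean())) for k,v in d.items()})
E
```

```text
pics
{'time_s': 0.0, 'joint_positions': array([ 6.32947433e+01,  3.02706265e+00,  8.03136283e+01, -2.66717822e-04,
        9.67515361e+01, -4.02929881e+00]), 'joint_vel': array([-0.16036572, -0.0293968 , -0.02541971,  0.01930885, -0.0019413 ,
        0.09968242]), 'joint_torque': array([ 8.59920947e-04, -3.81678665e+01, -3.60188377e+01, -9.67635913e-06,
        6.15470271e-03,  5.05853075e-05]), 'eef_pos': array([0.20224799, 0.48413989, 0.23046851]), 'ee_rot': array([[-9.22699691e-01,  3.85518822e-01, -7.19255605e-04],
       [ 3.85519478e-01,  9.22698574e-01, -1.44004042e-03],
       [ 1.08493434e-04, -1.60601190e-03, -9.99998704e-01]]), 'wrist_force': array([ 0.23360878, -0.57642509,  0.11134532]), 'wrist_torque': array([-0.00201854,  0.04591461,  0.04267196]), 'gripper_force': 0.0, 'grip_width': 1.0009423565505533}
side {'image': ((400, 640, 3), np.float64(0.9999986979166666)), 'depth': ((400, 640), np.float64(0.99591015625)), 'vfov': 54.08127021828016, 'cx': 315.2893362105244, 'cy': 192.8299928159129, 'xyz': array([0.36660693, 0.68121961, 0.68330346]), 'rotation': array([[-0.9575
[... 369 characters left out ...]
5e+00]), 'rotation': array([[ 0.00995902, -0.9934292 ,  0.11401419],
       [-0.99993591, -0.00927996,  0.00648512],
       [-0.00538446, -0.11407147, -0.99345795]])}
wrist {'image': ((400, 640, 3), np.float64(1.0)), 'depth': ((400, 640), np.float64(0.9961640625)), 'vfov': 62.10513888707798, 'cx': 319.91850437609395, 'cy': 194.39201067156463, 'T_tool_cam': array([[ 8.24899886e-04, -9.54131900e-01, -2.99385431e-01,
         7.66516262e-02],
       [ 9.99999558e-01,  9.21872490e-04, -1.82668970e-04,
        -1.25171723e-03],
       [ 4.50285484e-04, -2.99385149e-01,  9.54132239e-01,
        -1.42368579e-01],
       [ 0.00000000e+00,  0.00000000e+00,  0.00000000e+00,
         1.00000000e+00]])}
```

View pics/top0.png

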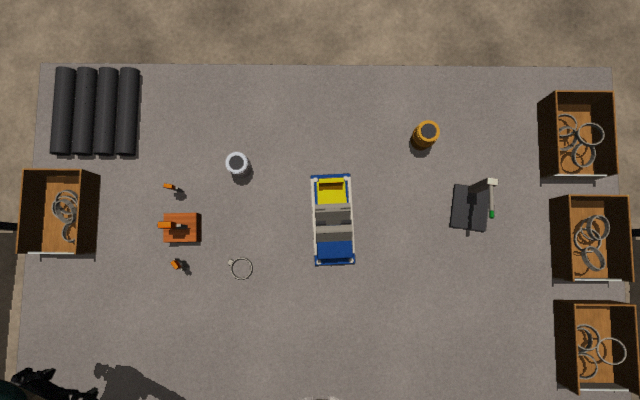

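View pics/side0.png

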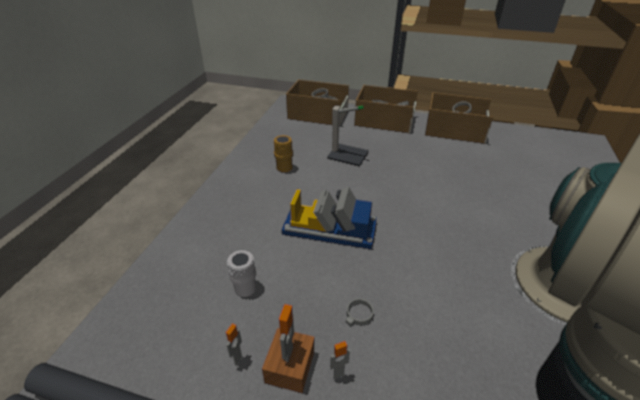

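Candidates for the gauge, top view: wooden-stand one at (168,225), loose ones at (170,187) and (177,264). By the description it is the one in the wooden stand. The vise is at (333,220) with its yellow jaw on the far side, and the peg's green tip is at (492,214). Next I measure these and check the choice in a close crop.

```bash
cat > h.py <<'E'
import numpy as np,cv2
from rig import bot
def snap(n):
    o=bot.get_obs(); d=bot.get_image(n)
    if n=="wrist":
        T=np.eye(4);T[:3,:3]=o["ee_rot"];T[:3,3]=o["eef_pos"];T=T@d["T_tool_cam"]
        d["xyz"],d["rotation"]=T[:3,3],T[:3,:3]
    return d
def foc(d): return 200/np.tan(np.radians(float(d["vfov"]))/2)
def cloud(d):
    v,u=np.mgrid[:400,:640];z=d["depth"];f=foc(d)
    p=np.dstack([(u-d["cx"])/f*z,(v-d["cy"])/f*z,z])
    return p@d["rotation"].T+d["xyz"]
def ray(d,u,v,z):
    r=d["rotation"]@np.array([(u-d["cx"])/foc(d),(v-d["cy"])/foc(d),1.]);return d["xyz"]+r*(z-d["xyz"][2])/r[2]
def proj(d,p):
    q=(np.asarray(p)-d["xyz"])@d["rotation"];return q[...,:2]/q[...,2:]*foc(d)+[d["cx"],d["cy"]]
def hsv(d): return cv2.cvtColor(d["image"],cv2.COLOR_RGB2HSV)
def rect(p):
    (c,s,a)=cv2.minAreaRect((p[:,:2]*1000).astype(np.float32));return np.round(c,1),np.round(s,1),round(a,1)
E
python3 - <<'E'
from h import *
import numpy as np
cols=dict(orange=(3,15,150,90),yellow=(22,33,150,80),blue=(100,125,150,40),green=(45,75,120,50))
for n in("top","side"):
    d=dict(np.load(f"{n}0.npz"));P=cloud(d);H=hsv(d)
    for k,(a,b,s,v) in cols.items():
        m=((H[...,0]>=a)&(H[...,0]<=b)&(H[...,1]>=s)&(H[...,2]>=v)).astype(np.uint8)
        nn,L,st,c=cv2.connectedComponentsWithStats(m)
        for i in range(1,nn):
            if st[i,4]<12: continue
            p=P[(L==i)&(d["depth"]>0)]
            if len(p)<8: continue
            if p[:,0].mean()>1: continue
            print(n,k,c[i].round(0),st[i,4],"z",np.percentile(p[:,2],[2,50,98]).round(3),"xy",p[:,:2].mean(0).round(3),*rect(p))
    print("floor z",np.median(P[300:310,300:310,2]) if n=="top" else 0)
d=dict(np.load("side0.npz"));a=cv2.resize(d["image"][290:400,200:380],None,fx=2.2,fy=2.2,interpolation=2)
d=dict(np.load("wrist0.npz"));b=d["image"]
c=np.zeros((400+242,640,3),np.uint8);c[:400]=b;c[400:,:396]=a[:242,:396]
cv2.imwrite("pics/crop1.png",cv2.resize(c,None,fx=.93,fy=.93)[:,:,::-1])
E
```

```text
top orange [557. 107.] 34 z [0.001 0.099 0.104] xy [ 0.813 -0.564] [ 821.6 -571. ] [36.2 66.4] 30.2
top orange [582. 116.] 117 z [-0.001  0.005  0.01 ] xy [ 0.812 -0.662] [ 810.1 -660.8] [31.  46.8] 4.7
top orange [565. 122.] 104 z [0.001 0.005 0.105] xy [ 0.793 -0.612] [ 786.2 -592.1] [ 34.2 100.5] 20.6
top orange [586. 133.] 101 z [-0.     0.004  0.009] xy [ 0.769 -0.67 ] [ 765.9 -669. ] [43.5 29.5] 0.0
top orange [564. 132.] 17 z [-0.001  0.004  0.008] xy [ 0.772 -0.614] [ 772.9 -613.8] [16.6 10. ] 89.3
top orange [564. 141.] 97 z [0.001 0.006 0.103] xy [ 0.741 -0.599] [ 736.5 -594.7] [38.4 97.1] 9.7
top orange [583. 154.] 115 z [-0.001  0.005  0.008] xy [ 0.713 -0.661] [ 711.4 -660.4] [32.3 49.6] 67.1
top orange [566. 164.] 172 z [0.    0.005 0.103] xy [ 0.685 -0.606] [ 685.7 -592.6] [49.  99.8] 14.2
top orange [617. 159.] 12 z [0.098 0.101 0.104] xy [ 0.683 -0.686] [ 682.3 -686. ] [ 4.8 23.1] 88.8
top orange [587. 170.] 59 z [-0.002  0.003  0.01 ] xy [ 0.673 -0.668] [ 670.2 -667.9] [20.4 42.6] 24.6
top orange [ 23. 174.] 17 z [0.097 0.101 0.105] xy [0.633 0.706] [631.6 706.9] [ 
[... 4327 characters left out ...]
] 2.4
side orange [231. 329.] 42 z [0.096 0.104 0.106] xy [0.611 0.365] [611.4 365.2] [18.  8.] 83.5
side orange [287. 357.] 992 z [0.047 0.05  0.052] xy [0.516 0.357] [517.  348.1] [68.3 79. ] 1.5
side orange [341. 346.] 53 z [0.099 0.104 0.106] xy [0.429 0.342] [429.4 341.1] [18.6  8.7] 33.8
side yellow [305. 215.] 529 z [0.027 0.037 0.091] xy [ 0.602 -0.003] [595.2 -17.9] [78.7 69.9] 3.9
side blue [353. 226.] 939 z [0.007 0.043 0.077] xy [ 0.481 -0.002] [541.8 -14.7] [218.5  86.8] 3.4
side blue [288. 219.] 17 z [0.019 0.021 0.023] xy [ 0.648 -0.005] [649.1  -6.5] [ 5.7 29.3] 11.9
side green [361. 107.] 15 z [0.084 0.177 0.181] xy [ 0.549 -0.388] [ 560.3 -462.7] [ 11.5 214.3] 9.1
floor z 0
```

View pics/crop1.png

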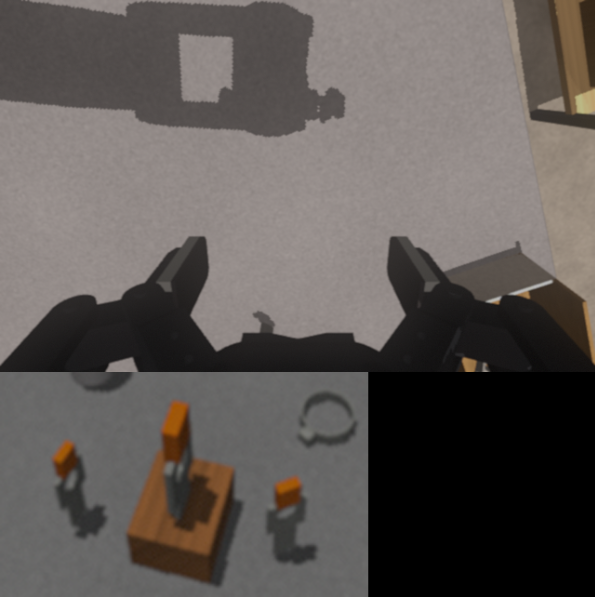

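The crop shows the wooden-stand gauge with its tall grip. The depths put its top at 0.166 m, as it should be (0.010 + 0.156), while the two loose ones reach only 0.105 m. So the choice holds. Next I fit the vise, peg and jaw plate.

Run:
```python
from h import *
for n in("top","side"):
    d=dict(np.load(f"{n}0.npz"));P=cloud(d).reshape(-1,3);H=hsv(d).reshape(-1,3)
    def sel(x0,x1,y0,y1,z0,z1): return (P[:,0]>x0)&(P[:,0]<x1)&(P[:,1]>y0)&(P[:,1]<y1)&(P[:,2]>z0)&(P[:,2]<z1)
    def show(t,m): 
        if m.sum()>5: print(n,t,m.sum(),P[m].mean(0).round(4),*rect(P[m]))
    show("plate z.02",sel(.4,.7,-.09,.06,.015,.026))
    show("vise all",sel(.4,.7,-.09,.06,.015,.12))
    show("jaw push top",sel(.56,.7,-.09,.06,.085,.095)&(H[:,1]>150))
    show("steel top",sel(.47,.6,-.09,.06,.085,.115)&(H[:,1]<90))
    show("foot",sel(.4,.75,-.5,-.25,.008,.018))
    show("post top",sel(.4,.75,-.5,-.25,.155,.166)&(H[:,1]<60)&(H[:,2]>140))
    m=sel(.4,.64,-.45,-.28,.145,.19)
    show("peg+",m)
    show("stand top",sel(.4,.6,.28,.42,.045,.055))
    show("grip top",sel(.4,.6,.28,.42,.160,.171))
    for k,b in dict(brass=(.6,.8,-.3,-.1),zinc=(.55,.75,.1,.3),clamp=(.3,.5,.1,.3)).items(): show(k,sel(*b,.01,.12))
    if m.sum():
        q=P[m];s=q[np.argsort(q[:,0])];print(s[::max(1,len(s)//14)].round(3).tolist())
```

```text
top plate z.02 840 [ 0.5459 -0.0195  0.0216] [541.6 -22.6] [225.1 100.1] 3.5
top vise all 3639 [ 0.5379 -0.0219  0.0614] [541.6 -22.6] [225.1 100.1] 3.5
top jaw push top 122 [ 0.6272 -0.0167  0.09  ] [627.1 -17.3] [12.2 56.9] 1.5
top steel top 862 [ 0.5252 -0.0237  0.0968] [530.2 -23.3] [85.  83.6] 3.3
top foot 1407 [ 0.5702 -0.3647  0.0124] [ 585.6 -363. ] [227.1 300.1] 89.3
top post top 86 [ 0.6128 -0.3723  0.1609] [ 603.1 -375.7] [47.4 21.6] 9.7
top peg+ 258 [ 0.5895 -0.3677  0.1644] [ 580.8 -371.2] [24.1 91.9] 88.8
top stand top 826 [0.5124 0.3447 0.0504] [481.3 346.7] [138.3  82. ] 1.8
top grip top 84 [0.515  0.3466 0.1664] [515.  347.1] [30.1 11.4] 89.9
top brass 620 [ 0.7399 -0.2413  0.0855] [ 744.4 -244.9] [57.  55.8] 75.4
top zinc 508 [0.6641 0.2043 0.0821] [666.8 207.8] [54. 53.] 58.3
top clamp 113 [0.4204 0.2097 0.0157] [416.7 205.4] [52.2 58.6] 7.7
[[0.535, -0.362, 0.181], [0.544, -0.363, 0.179], [0.553, -0.363, 0.175], [0.561, -0.364, 0.178], [0.569, -0.368, 0.169], [0.578, -0.366, 0.168], [0.585, -0.365, 0.157], [0.594, -0.367, 0.161], [0.603, -0.372, 0.159], [0.61, -0.
[... 592 characters left out ...]
d top 1579 [0.5107 0.3531 0.0499] [484.1 345.6] [138.9  83. ] 1.8
side grip top 170 [0.517  0.3486 0.1653] [517.7 347.1] [14.2 29.8] 2.4
side brass 602 [ 0.7427 -0.2328  0.0667] [ 746.9 -244.2] [55.5 55.6] 82.4
side zinc 1006 [0.6639 0.2181 0.0673] [669.8 209.2] [54.3 54.5] 48.7
side clamp 221 [0.4224 0.2073 0.0145] [419.7 204.4] [52.5 58.5] 9.1
[[0.538, -0.362, 0.178], [0.544, -0.361, 0.177], [0.553, -0.365, 0.171], [0.56, -0.366, 0.176], [0.569, -0.367, 0.171], [0.576, -0.363, 0.165], [0.583, -0.367, 0.163], [0.592, -0.368, 0.161], [0.6, -0.374, 0.16], [0.608, -0.37, 0.158], [0.614, -0.369, 0.151], [0.616, -0.376, 0.16], [0.62, -0.367, 0.161], [0.624, -0.361, 0.15], [0.628, -0.363, 0.145]]
```

```bash
cat >> h.py <<'E'
def to(x,y,z,yaw):
    "shift (cm, tool axes) and spin (rad) to a tcp target; yaw = angle of tool x in world, deg"
    o=bot.get_obs();R=o["ee_rot"];s=R.T@(np.array([x,y,z])-o["eef_pos"])*100
    a=np.degrees(np.arctan2(R[1,0],R[0,0]));w=(yaw-a+180)%360-180
    print("t",o["time_s"],"at",o["eef_pos"].round(4),"yaw",a.round(2),"F",o["wrist_force"].round(1),"-> shift",s.round(2),"spin",np.radians(-w).round(4))
E
cat > to.py <<'E'
import sys;from h import *
to(*map(float,sys.argv[1:]))
E
python3 -m jog '[0,-61.9,-28.2,0,-0.455,0,-61.9,-28.2,0,-0.455,0,-61.9,-28.2,0,-0.455,0,-61.9,-28.2,0,-0.455,0,-61.9,-28.2,0,-0.455,0,-61.9,-28.2,0,-0.455,0,-61.9,-28.2,0,-0.455,0,-61.9,-28.2,0,-0.455,0,-61.9,-28.2,0,-0.455,0,-61.9,-28.2,0,-0.455,0,-61.9,-28.2,0,-0.455,0,-61.9,-28.2,0,-0.455,0,-61.9,-28.2,0,-0.455,0,-61.9,-28.2,0,-0.455,0,-61.9,-28.2,0,-0.455,0,-61.9,-28.2,0,-0.455,0,-61.9,-28.2,0,-0.455,0,-61.9,-28.2,0,-0.455]'
python3 to.py .664 -.0156 .055 183.4
```

```text
time_s: 1.95
eef_pos: [0.6644, -0.0131, 0.2324]
ee_rot: [[-0.998, -0.061, 0.001], [-0.061, 0.998, 0.0], [-0.001, 0.0, -1.0]]
wrist_force: [-0.7, 0.3, -0.2]
grip_width: 0.001
gripper_force: 0.0
t 1.95 at [ 0.6644 -0.0131  0.2324] yaw -176.51 F [-0.7  0.3 -0.2] -> shift [ 0.08 -0.25 17.74] spin 0.0016
```

```bash
python3 -m jog '[0,0,-0.2,4,0,0,0,-0.2,8,0,0,0,-0.2,12,0,0,0,-0.2,15.5,0,0,0,-0.2,17.6,0,0,0,-0.2,17.6,0,0,1,-0.2,17.6,0,0,1.5,-0.2,17.6,0]'
python3 -m jog '[0,0.3,0,0,0,0,0.6,0,0,0,0,0.9,0,0,0,0,1.2,0,0,0,0,1.5,0,0,0,0,1.8,0,0,0,0,2.1,0,0,0]'
python3 to.py .634 -.0156 .055 183.4
```

```text
time_s: 2.75
eef_pos: [0.6504, -0.0167, 0.0578]
ee_rot: [[-0.998, -0.06, 0.003], [-0.06, 0.998, -0.0], [-0.003, -0.0, -1.0]]
wrist_force: [0.0, -0.8, 0.8]
grip_width: 0.005
gripper_force: 0.0
time_s: 3.45
eef_pos: [0.6308, -0.0182, 0.0573]
ee_rot: [[-0.998, -0.06, 0.006], [-0.06, 0.998, 0.0], [-0.006, -0.0, -1.0]]
wrist_force: [5.9, 0.6, 0.5]
grip_width: -0.002
gripper_force: 3.1
t 3.45 at [ 0.6308 -0.0182  0.0573] yaw -176.59 F [5.9 0.6 0.5] -> shift [-0.33  0.24  0.23] spin 0.0002
```

```bash
python3 -m jog '[0,0.3,0,0,0,0,0.6,0,0,0,0,0.9,0,0,0,0,1.2,0,0,0,0,1.4,0,0,0,0,1.5,0,0,0]' | grep -E "eef|wrist"
python3 -m jog '[0,0.2,0,0,0,0,0.3,0,0,0,0,0.4,0,0,0]'| grep -E "eef|wrist"
python3 -m jog '[0,0.2,0,0,0,0,0.3,0,0,0]'| grep -E "eef|wrist"
```

```text
eef_pos: [0.6216, -0.0188, 0.0577]
wrist_force: [44.4, 3.0, -18.9]
eef_pos: [0.6217, -0.0188, 0.058]
wrist_force: [68.9, 3.6, -31.9]
eef_pos: [0.6218, -0.0188, 0.0582]
wrist_force: [87.9, 3.5, -42.3]
```

```bash
python3 -m jog '[0,-1,0,0,0,0,-3,0,0,0,0,-3,0,0,0]'| grep -E "eef|wrist"
python3 - <<'E'
from h import *
for n in("top","side"):
    d=snap(n);P=cloud(d).reshape(-1,3);H=hsv(d).reshape(-1,3)
    m=(abs(P[:,0]-.61)<.06)&(abs(P[:,1]+.02)<.06)&(abs(P[:,2]-.09)<.005)&(H[:,1]>150);print(n,P[m].mean(0),rect(P[m]))
    m=(abs(P[:,0]-.54)<.06)&(abs(P[:,1]+.02)<.06)&(P[:,2]>.088)&(H[:,1]<90);print(n,P[m].mean(0),rect(P[m]))
    cv2.imwrite(f"pics/{n}1.png",d["image"][:,:,::-1])
    if n=="side": a=cv2.resize(d["image"][120:260,230:430],None,fx=3,fy=3,interpolation=2)
    else: b=cv2.resize(d["image"][160:280,280:390],None,fx=3,fy=3,interpolation=2)
c=np.zeros((420,330+470,3),np.uint8);c[:360,:330]=b;c[:,330:]=a[:,:470]
cv2.imwrite("pics/c2.png",c[:,:,::-1])
E
```

```text
eef_pos: [0.6385, -0.0179, 0.0558]
wrist_force: [0.4, -0.3, 0.2]
top [ 0.60246748 -0.01901146  0.089914  ] (array([603. , -18.7]), array([12.3, 59.4]), 2.7)
top [ 0.52910164 -0.0164127   0.38996937] (array([540. , -18.6]), array([117.1, 120. ]), 89.9)
side [ 0.60275749 -0.01154925  0.08967792] (array([603.3, -15. ]), array([ 8.5, 52.6]), 3.0)
side [ 0.52978238 -0.01586225  0.30564805] (array([540. , -15.6]), array([110.9, 120. ]), 89.9)
```

View pics/c2.png

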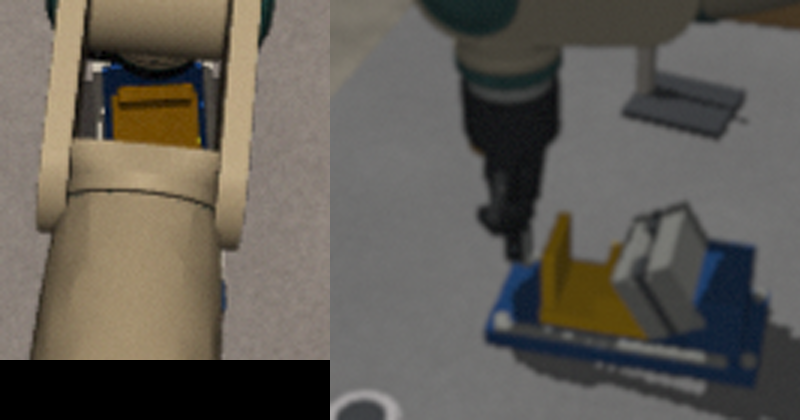

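```bash
python3 -m jog '[0,-1,0,-5,0,0,-1,0,-10,0,0,3,0,-14,0,0,7.8,0.1,-18,0,0,7.8,0.1,-20,0,0,7.8,0.1,-20,0,0,7.8,0.1,-20,0]'| grep -E "eef|wrist"
python3 - <<'E'
from h import *
d=snap("wrist");np.savez("w2.npz",**d)
cv2.imwrite("pics/w2.png",d["image"][:,:,::-1])
E
```

```text
eef_pos: [0.5587, -0.0217, 0.2563]
wrist_force: [-0.0, -0.6, -0.4]
```

View pics/w2.png

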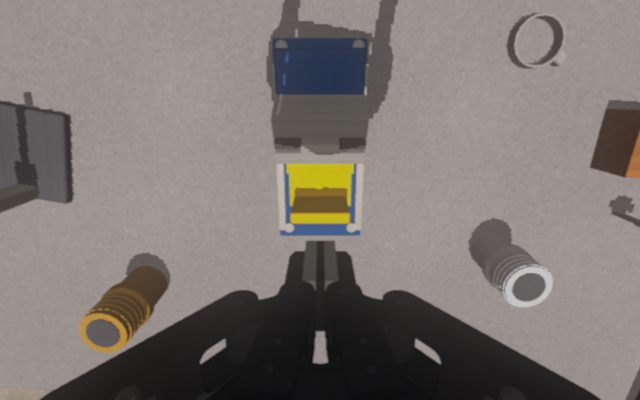

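Run:
```python
from h import *
d=dict(np.load("w2.npz"));P=cloud(d);xo=np.array([.5304,-.0236]);xv=-np.array([np.cos(np.radians(3.4)),np.sin(np.radians(3.4))]);yv=np.array([-xv[1],xv[0]])
G=d["image"].mean(2)
for c in (288,320,352):
    print(c)
    for r in range(92,172,2):
        p=P[r,c];q=p[:2]-xo;print(r,G[r,c].round(),"vx %.1f vy %.1f z %.1f"%(q@xv*1e3,q@yv*1e3,p[2]*1e3),end=" | ")
    print()
cv2.imwrite("pics/c3.png",cv2.resize(d["image"][85:245,265:375],None,fx=3.7,fy=3.7,interpolation=2)[:,:,::-1])
```

```text
288
92 60.0 vx 46.9 vy 31.0 z 73.2 | 94 72.0 vx 45.1 vy 30.9 z 74.7 | 96 88.0 vx 43.4 vy 30.6 z 78.3 | 98 86.0 vx 41.6 vy 30.4 z 80.9 | 100 85.0 vx 39.9 vy 30.3 z 82.0 | 102 85.0 vx 38.3 vy 30.0 z 85.8 | 104 86.0 vx 36.6 vy 29.9 z 87.3 | 106 86.0 vx 35.0 vy 29.6 z 91.9 | 108 87.0 vx 33.3 vy 29.6 z 92.1 | 110 88.0 vx 31.9 vy 29.1 z 97.7 | 112 86.0 vx 30.4 vy 28.9 z 100.5 | 114 88.0 vx 28.8 vy 28.8 z 102.4 | 116 88.0 vx 27.4 vy 28.5 z 105.9 | 118 88.0 vx 25.9 vy 28.3 z 108.5 | 120 86.0 vx 24.3 vy 28.3 z 109.0 | 122 85.0 vx 22.4 vy 28.5 z 107.3 | 124 85.0 vx 20.6 vy 28.7 z 105.7 | 126 87.0 vx 18.8 vy 28.8 z 104.6 | 128 88.0 vx 16.9 vy 29.0 z 103.7 | 130 86.0 vx 15.2 vy 29.0 z 104.0 | 132 87.0 vx 13.2 vy 29.3 z 101.6 | 134 85.0 vx 11.6 vy 29.3 z 102.4 | 136 83.0 vx 9.5 vy 29.5 z 100.0 | 138 64.0 vx 6.8 vy 30.2 z 93.3 | 140 62.0 vx 5.3 vy 30.1 z 95.3 | 142 62.0 vx 3.5 vy 30.1 z 95.8 | 144 62.0 vx 1.7 vy 30.1 z 96.1 | 146 88.0 vx -0.2 vy 30.3 z 95.2 | 148 94.0 vx -2.3 vy 30.5 z 93.7 | 150 110.0 vx 49.2 vy 0.8 z 398.5 | 152 121.0 vx -6.7 vy 30.9 z 90.3 | 154 151.0 vx -8.5 vy 30.9 z 90.7 | 1
[... 2362 characters left out ...]
 vy -27.4 z 101.4 | 134 85.0 vx 11.6 vy -27.3 z 102.5 | 136 83.0 vx 9.5 vy -27.6 z 100.0 | 138 63.0 vx 6.9 vy -28.3 z 93.6 | 140 61.0 vx 5.4 vy -28.1 z 96.2 | 142 61.0 vx 3.7 vy -28.1 z 96.8 | 144 60.0 vx 1.5 vy -28.3 z 94.7 | 146 64.0 vx -0.4 vy -28.4 z 94.1 | 148 91.0 vx -2.5 vy -28.7 z 92.4 | 150 109.0 vx -5.3 vy -29.2 z 87.2 | 152 120.0 vx -7.1 vy -29.2 z 88.0 | 154 151.0 vx -8.5 vy -29.0 z 90.1 | 156 154.0 vx -10.7 vy -29.2 z 89.0 | 158 154.0 vx -13.0 vy -29.5 z 86.9 | 160 153.0 vx -15.0 vy -29.6 z 86.4 | 162 151.0 vx -17.3 vy -29.8 z 84.9 | 164 148.0 vx -24.5 vy -32.2 z 60.8 | 166 142.0 vx -27.0 vy -32.4 z 58.9 | 168 142.0 vx -29.0 vy -32.4 z 59.7 | 170 142.0 vx -31.1 vy -32.5 z 59.9 |
```

View pics/c3.png

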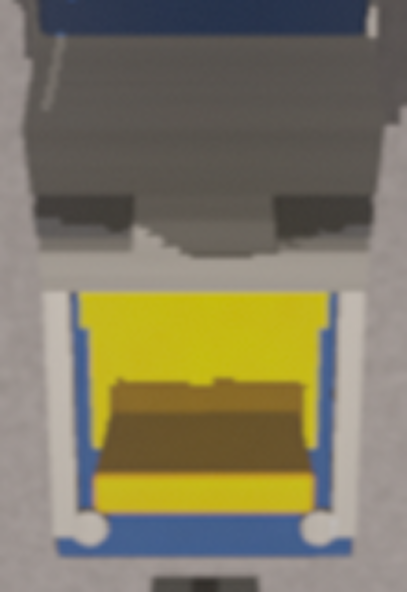

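```bash
python3 to.py .5163 .347 .25 181.8
```

```text
t 5.7 at [ 0.5586 -0.0217  0.2547] yaw -176.61 F [ 0.4 -0.1 -0.2] -> shift [ 2.05 37.05  0.48] spin 0.0277
```

```bash
python3 -m jog '[6,2,37,0.5,0.028,6,2,37,0.5,0.028,6,2,37,0.5,0.028,6,2,37,0.5,0.028,6,2,37,0.5,0.028,6,2,37,0.5,0.028,6,2,37,0.5,0.028,6,2,37,0.5,0.028,6,2,37,0.5,0.028,6,2,37,0.5,0.028,6,2,37,0.5,0.028,6,2,37,0.5,0.028,6,2,37,0.5,0.028]'
python3 - <<'E'
from h import *
to(.5163,.347,.136,181.8)
d=snap("wrist");P=cloud(d);H=hsv(d)
cv2.imwrite("pics/w3.png",d["image"][:,:,::-1])
m=(H[...,0]<18)&(H[...,1]>150)&(abs(P[...,2]-.166)<.006)&(abs(P[...,1]-.347)<.05)
p=P[m];print(p.mean(0),rect(p),m.sum())
v,u=np.where(m);print(u.min(),u.max(),v.min(),v.max())
for v0,u0 in[(v.min(),u.min()),(v.max(),u.max())]:print(ray(d,u0,v0,.166))
m=(abs(P[...,2]-.05)<.004)&(abs(P[...,1]-.347)<.06);print("stand",rect(P[m]))
E
```

```text
time_s: 7.0
eef_pos: [0.5176, 0.3455, 0.2505]
ee_rot: [[-1.0, -0.03, 0.0], [-0.03, 1.0, 0.0], [-0.0, 0.0, -1.0]]
wrist_force: [0.2, 1.0, 0.1]
grip_width: 0.702
gripper_force: 0.0
t 7.0 at [0.5176 0.3455 0.2505] yaw -178.3 F [0.2 1.  0.1] -> shift [ 0.13  0.15 11.45] spin -0.0017
[0.51302129 0.34541934 0.16494809] (array([515.7, 345.9]), array([13.6, 28.9]), 2.3) 394
302 342 189 208
[0.50800553 0.33136579 0.166     ]
[0.52148283 0.3605623  0.166     ]
stand (array([514.5, 345.7]), array([197.9,  79.9]), 1.9)
```

View pics/w3.png

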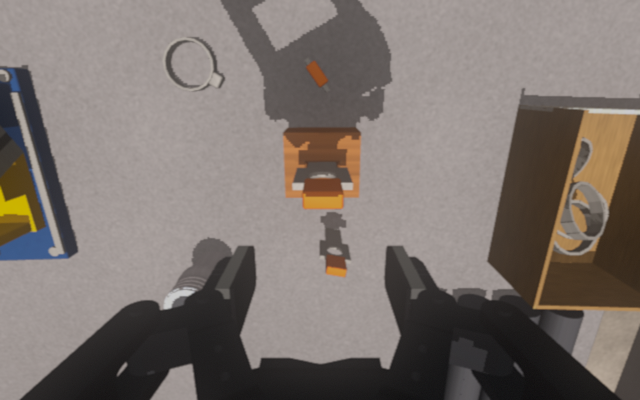

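The wrist view shows the tall orange grip at (322,198) centred between the open fingers at columns 253 and 390, with its yaw within 1 degree. I go down and grip across its 30 mm width, so that it can later pivot about its own y between the pads: the moves cannot tilt the tool.

```bash
python3 -m jog '[6,0.15,0.1,3,0,6,0.15,0.1,6,0,6,0.15,0.1,9,0,6,0.15,0.1,10.5,0,6,0.15,0.1,11.4,0,6,0.15,0.1,11.4,0,2.5,0.15,0.1,11.4,0,2.5,0.15,0.1,11.4,0,2.5,0.15,0.1,11.4,0,2.5,0.15,0.1,11.4,0,2.5,0.15,0.1,11.4,0,2.5,0.15,0.1,11.4,0]' 30
```

```text
time_s: 8.25
eef_pos: [0.5164, 0.3478, 0.1382]
ee_rot: [[-1.0, -0.031, 0.003], [-0.031, 1.0, 0.002], [-0.003, 0.001, -1.0]]
wrist_force: [-0.1, -1.2, 6.3]
grip_width: 0.347
gripper_force: 30.2
```

```bash
python3 -m jog '[2.5,0,0,-1,0,2.5,0,0,-2,0,2.5,0,0,-3,0,2.5,0,0,-3.5,0,2.5,0,0,-3.5,0,2.5,0,0,-3.5,0]' 20
python3 - <<'E'
from h import *
d=snap("side");P=cloud(d);H=hsv(d)
m=(H[...,0]<18)&(H[...,1]>150)&(P[...,2]>.14)&(P[...,2]<.25)&(abs(P[...,1]-.347)<.06)&(abs(P[...,0]-.516)<.06)
p=P[m];print(m.sum(),p.min(0),p.max(0))
a=cv2.resize(d["image"][200:400,190:390],None,fx=3,fy=3,interpolation=2)
cv2.imwrite("pics/s4.png",a[:,:,::-1])
E
```

```text
time_s: 8.85
eef_pos: [0.5155, 0.3474, 0.1711]
ee_rot: [[-1.0, -0.031, -0.0], [-0.031, 1.0, -0.0], [0.0, -0.0, -1.0]]
wrist_force: [-0.1, -0.3, -1.9]
grip_width: 0.345
gripper_force: 29.3
48 [0.49834066 0.33158081 0.16633892] [0.52052624 0.37196615 0.24017625]
```

View pics/s4.png

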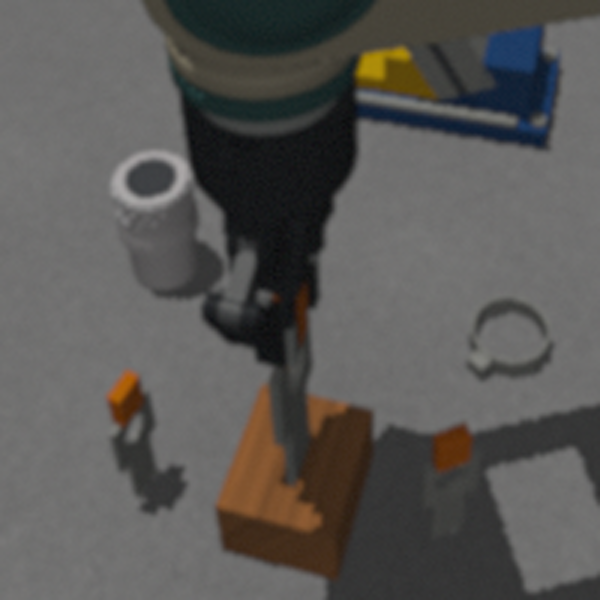

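The gauge is lifted, with the tip still a few mm down in the slot and the weight of 1.9 N as expected. Now I swing the hand in an arc about the slot mouth, so the fixed stand tilts the gauge in the pads.

```bash
python3 -m jog '[2.5,0,0,-0.15,0,2.5,-0.6,0,-0.15,0,2.5,-1.24,0,-0.1,0,2.5,-1.9,0,0,0,2.5,-2.47,0,0.07,0,2.5,-3.1,0,0.2,0,2.5,-3.68,0,0.33,0]' 20 | grep -E "eef|wrist|grip"
python3 - <<'E'
from h import *
d=snap("wrist");cv2.imwrite("pics/w5.png",d["image"][:,:,::-1])
P=cloud(d);H=hsv(d);m=(H[...,0]<18)&(H[...,1]>150)&(P[...,2]>.1);print(m.sum(),P[m].mean(0),P[m].min(0),P[m].max(0))
E
```

```text
eef_pos: [0.553, 0.3486, 0.1679]
wrist_force: [-2.7, 0.5, -0.7]
grip_width: 0.341
gripper_force: 29.3
5603 [0.54297562 0.34715736 0.18300744] [0.42863646 0.33257489 0.1000516 ] [0.56054673 0.36237111 0.3102729 ]
```

View pics/w5.png

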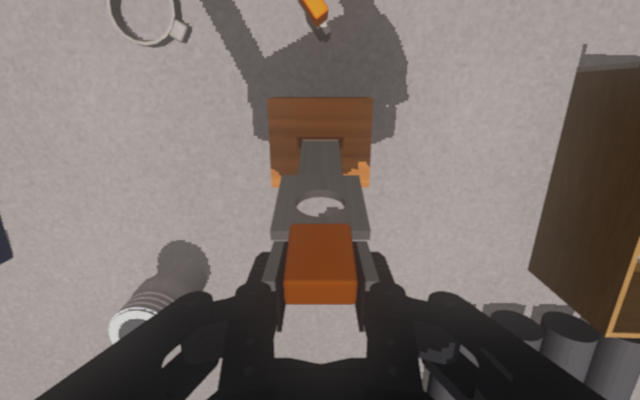

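The wrist view shows the gauge leaning, tip still in the slot at (320,145), hole at (320,206), at about 15 degrees. I carry on to 30.

```bash
python3 -m jog '[2.5,-0.6,0,0.18,0,2.5,-1.18,0,0.38,0,2.5,-1.75,0,0.6,0,2.5,-2.32,0,0.85,0,2.5,-2.9,0,1.12,0,2.5,-3.42,0,1.42,0,2.5,-3.6,0,1.5,0,2.5,-3.6,0,1.5,0]' | grep -E "eef|wrist|grip"
cat > ang.py <<'E'
from h import *
# gauge front face (grip orange + grey plate) seen by wrist: fit plane, hole centre, tilt
d=snap("wrist");o=bot.get_obs();P=cloud(d);H=hsv(d)
Q=(P-o["eef_pos"])@o["ee_rot"]*1000   # tool axes, mm
m=(H[...,0]<18)&(H[...,1]>150)&(abs(Q[...,1])<13)&(Q[...,2]<10)&(Q[...,2]>-60)&(abs(Q[...,0])<40)
v,u=np.where(m);c=320
q=Q[20:330,310:331].reshape(-1,3)
col=Q[:,312:329].mean(1)
# plate/blade points: band at |y|<12 below grip, excluding hole
pl=(abs(Q[...,1])<22)&(Q[...,2]>5)&(Q[...,2]<130)
x,z=Q[...,0],Q[...,2]
import sys
th=np.radians(float(sys.argv[1]) if len(sys.argv)>1 else 30)
# refine line x = a + b z through the front face by robust fit, start from expectation
a,b=4,np.tan(th)
for t in(12,6,4,3,3):
    k=pl&(abs(x-a-b*z)<t); b,a=np.polyfit(z[k],x[k],1)
print("tilt",np.degrees(np.arctan(b)).round(2),"face x at tool z=-19:",(a-19*b).round(2),"n",k.sum(),"zmax",np.percentile(z[k],[50,99,99.9]).round(1))
ax=np.array([np.sin(np.arctan(b)),0,np.cos(np.arctan(b))]); s=(Q-[a-19*b,0,-19])@ax
kk=k&(abs(Q[...,1])>17)&(abs(Q[...,1])<22);print("plate s range (118..60 -> shoulder)",np.percentile(s[kk],[0.5,99.5]).round(1))
kk=k&(abs(Q[...,1])<13);print("tip s",np.percentile(s[kk],[99,99.9]).round(1))
for y0 in(18,):
    e=k&(s>np.percentile(s[k],70));print("y edges",np.percentile(Q[...,1][k],[.5,50,99.5]).round(1))
cv2.imwrite("pics/last.png",d["image"][:,:,::-1])
E
python3 ang.py
```

```text
eef_pos: [0.5891, 0.3497, 0.1535]
wrist_force: [0.8, -1.0, 2.9]
grip_width: 0.343
gripper_force: 30.0
tilt 29.97 face x at tool z=-19: 4.44 n 7220 zmax [ 44.9 105.7 106.9]
plate s range (118..60 -> shoulder) [ 27.7 144.1]
tip s [144.4 145.1]
y edges [-21.8   0.1  21.8]
```

```bash
python3 -m jog '[2,0,0,0,0,2,0,0,0,0,2,-0.5,0,-0.87,0,2,-1,0,-1.73,0,2,-1,0,-4,0,2,-1,0,-6,0,2,-1,0,-8,0,2,-1,0,-8,0,2,-1,0,-8,0]' 60 | grep -E "eef|wrist|grip"
python3 ang.py; python3 to.py .60 -.02 .25 183.4
```

```text
eef_pos: [0.5981, 0.3501, 0.2314]
wrist_force: [0.7, -0.2, -3.5]
grip_width: 0.339
gripper_force: 60.6
tilt 29.45 face x at tool z=-19: 4.98 n 6885 zmax [ 43.4 104.5 106.7]
plate s range (118..60 -> shoulder) [27.  85.1]
tip s [142.5 144.3]
y edges [-21.7  -0.2  21.8]
t 11.45 at [0.5979 0.3499 0.2305] yaw -178.21 F [ 0.3  0.7 -2.3] -> shift [  0.95 -36.98  -1.89] spin -0.028
```

View pics/last.png

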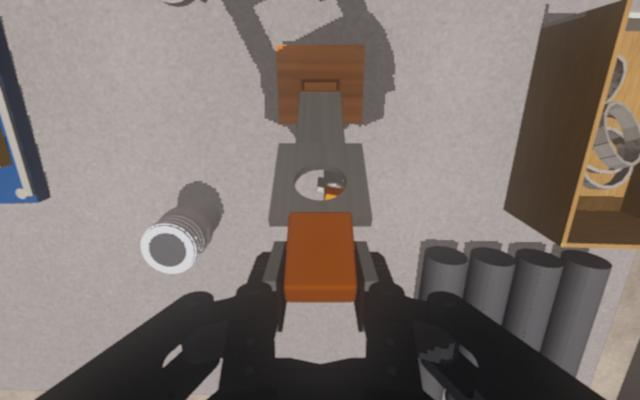

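The last view shows the tilted gauge held firm: hole at (320,184), blade end near (320,92), clear of the stand. I carry it over the vise.

```bash
python3 -m jog '[2,0.9,-10,-2.5,-0.028,2,0.9,-20,-2.5,-0.028,2,0.9,-37,-2.5,-0.028,2,0.9,-37,-2.5,-0.028,2,0.9,-37,-2.5,-0.028,2,0.9,-37,-2.5,-0.028,2,0.9,-37,-2.5,-0.028,2,0.9,-37,-2.5,-0.028,2,0.9,-37,-2.5,-0.028,2,0.9,-37,-2.5,-0.028,2,0.9,-37,-2.5,-0.028,2,0.9,-37,-2.5,-0.028]' 60 | grep -E "eef|wrist|grip"
python3 ang.py; python3 to.py .6103 -.0188 .2152 183.4
python3 - <<'E'
from h import *
# wrist view of mouth: cheek/fixed edge; plate top; depth along columns next to the blade
d=snap("wrist");P=cloud(d);xo=np.array([.530,-.0236]);xv=-np.array([np.cos(np.radians(3.4)),np.sin(np.radians(3.4))]);yv=np.array([-xv[1],xv[0]])
q=P[...,:2]-xo;vx=q@xv*1e3;vy=q@yv*1e3;z=P[...,2]*1e3
o=bot.get_obs();print(proj(d,[.530,-.0236,.095]))
for y in(-30,30):
    k=(abs(vy-y)<3)&(abs(vx)<14)&(z>75)&(z<115);i=np.argsort(vx[k]);a=np.c_[vx[k],z[k],d["image"].mean(2)[k]][i]
    b=np.round(a[:,0]);print(y,[(int(t),*a[b==t][:,1:].mean(0).round(0).astype(int).tolist()) for t in np.unique(b)])
E
```

```text
eef_pos: [0.6009, -0.0187, 0.2575]
wrist_force: [0.2, 0.0, -2.2]
grip_width: 0.339
gripper_force: 60.8
tilt 29.55 face x at tool z=-19: 4.68 n 6928 zmax [ 44.3 105.5 107.6]
plate s range (118..60 -> shoulder) [27.7 86.4]
tip s [143.9 145.5]
y edges [-21.8   0.1  21.7]
t 12.7 at [ 0.601  -0.0188  0.2577] yaw -176.5 F [ 0.1 -0.1 -2.2] -> shift [-0.93 -0.06  4.25] spin 0.0017
[320.7052031   97.53530819]
-30 [(-14, 87, 89), (-13, 87, 89), (-12, 88, 89), (-11, 89, 88), (-10, 89, 87), (-9, 89, 87), (-8, 90, 87), (-7, 89, 88), (-6, 86, 88), (-5, 86, 86), (-4, 84, 74), (-3, 93, 61), (-2, 93, 57), (-1, 94, 56), (0, 94, 57), (1, 95, 56), (2, 96, 56), (3, 97, 56), (4, 97, 57), (5, 96, 57), (6, 94, 57), (7, 91, 67), (8, 100, 81), (9, 100, 86), (10, 101, 86), (11, 101, 86), (12, 101, 86), (13, 102, 87), (14, 103, 87)]
30 [(-14, 87, 91), (-13, 88, 91), (-12, 88, 91), (-11, 88, 90), (-10, 89, 90), (-9, 90, 89), (-8, 90, 89), (-7, 89, 90), (-6, 87, 90), (-5, 86, 88), (-4, 84, 77), (-3, 93, 64), (-2, 94, 60), (-1, 94, 60), (0, 95, 60), (1, 96, 60), (2, 96, 59), (3, 97, 60), (4, 97, 60), (5, 95, 60), (6, 93, 61), (7, 92, 69), (8, 99, 83), (9, 99, 87), (10, 101, 88), (11, 101, 88), (12, 102, 88), (13, 103, 88), (14, 102, 93)]
```

The mouth spans -7.5 to +7.7 mm about the point I use, so the jaw is fully shut (15.6 mm expected) and the aim is centred. I start the insertion.

```bash
python3 -m jog '[2,-0.9,0,2,0,2,-0.9,0,4.2,0,2,-0.9,0,4.2,0,2,-0.9,0,4.2,0]' 40 | grep -E "eef|wrist|grip"
python3 to.py .6103 -.0188 .2152 183.4
python3 -m jog '[2,0.25,0,0.43,0,2,0.5,0,0.87,0,2,0.75,0,1.3,0,2,1,0,1.73,0,2,1.25,0,2.17,0,2,1.25,0,2.17,0]' 40 | grep -E "eef|wrist|grip"
```

```text
eef_pos: [0.6099, -0.0191, 0.2162]
wrist_force: [0.1, 0.1, -0.9]
grip_width: 0.342
gripper_force: 60.7
t 13.15 at [ 0.6099 -0.0191  0.2162] yaw -176.57 F [ 0.1  0.1 -0.9] -> shift [-0.05  0.03  0.1 ] spin 0.0004
eef_pos: [0.5969, -0.0203, 0.1934]
wrist_force: [-0.2, 0.4, -1.5]
grip_width: 0.344
gripper_force: 60.8
```

```bash
python3 -m jog '[2,0.25,0,0.43,0,2,0.5,0,0.87,0,2,0.75,0,1.3,0,2,1,0,1.73,0,2,1.25,0,2.17,0,2,1.25,0,2.17,0]' 40 | grep -E "eef|wrist|grip"
python3 -m jog '[2,0.25,0,0.43,0,2,0.5,0,0.87,0,2,0.75,0,1.3,0,2,0.95,0,1.65,0,2,0.95,0,1.65,0]' 40 | grep -E "eef|wrist|grip"
python3 ang.py; python3 to.py .5728 -.0209 .1504 183.4
```

```text
eef_pos: [0.5844, -0.021, 0.1717]
wrist_force: [-0.1, 0.8, -1.8]
grip_width: 0.338
gripper_force: 60.8
eef_pos: [0.575, -0.0215, 0.1554]
wrist_force: [0.3, -0.2, -2.2]
grip_width: 0.339
gripper_force: 60.8
tilt 29.54 face x at tool z=-19: 4.82 n 5196 zmax [35.9 63.8 65.2]
plate s range (118..60 -> shoulder) [28.1 95. ]
tip s [95.3 96. ]
y edges [-21.8   1.3  21.9]
t 14.9 at [ 0.5753 -0.0216  0.1558] yaw -176.61 F [-0.6 -0.2 -1.7] -> shift [0.25 0.08 0.54] spin -0.0002
```

```bash
python3 -m jog '[2,0.1,0,0.17,0,2,0.2,0,0.35,0,2,0.25,0,0.43,0,2,0.25,0,0.43,0]' | grep -E "eef|wrist"
python3 -m jog '[2,0.05,0,0.09,0,2,0.1,0,0.17,0,2,0.1,0,0.17,0]' | grep -E "eef|wrist"
python3 -m jog '[2,0.05,0,0.09,0,2,0.1,0,0.17,0,2,0.1,0,0.17,0]' | grep -E "eef|wrist"
```

```text
eef_pos: [0.5736, -0.0217, 0.1527]
wrist_force: [2.5, 1.1, 1.5]
eef_pos: [0.5736, -0.0217, 0.1527]
wrist_force: [4.2, 1.7, 8.6]
eef_pos: [0.5736, -0.0217, 0.1526]
wrist_force: [4.8, 1.6, 13.4]
```

```bash
python3 -m jog '[2,0.05,0,0.09,0,2,0.1,0,0.17,0,2,0.1,0,0.17,0]' | grep -E "eef|wrist"
cat > seat.py <<'E'
from h import *
d=snap("wrist");P=cloud(d);M=np.array([.530,-.0236,.095]);a=np.radians(3.4);xv=-np.array([np.cos(a),np.sin(a),0]);yv=np.cross([0,0,1],xv)
c,s=np.cos(np.pi/6),.5;gz=-xv*s+np.array([0,0,c]);gx=xv*c+np.array([0,0,s])
q=(P-M)*1e3;X,Y,Z=q@gx,q@yv,q@gz;I=d["image"].mean(2)
for y0,y1 in((-23,-20),(20,23),(-34,-28),(28,34)):
    k=(Y>y0)&(Y<y1)&(abs(X)<12)&(Z>-12)&(Z<22)
    v,u=np.where(k);print(y0,"row:(gx,gz,grey)",[(int(r),*np.round([X[k][v==r].mean(),Z[k][v==r].mean(),I[k][v==r].mean()]).astype(int).tolist()) for r in np.unique(v)])
E
python3 seat.py;python3 ang.py
```

```text
eef_pos: [0.5736, -0.0217, 0.1526]
wrist_force: [7.2, 1.8, 19.2]
-23 row:(gx,gz,grey) [(131, 12, 0, 84), (132, 11, 0, 85), (133, 11, 0, 85), (134, 10, 0, 82), (135, 9, 0, 69), (136, 4, -5, 57), (137, 5, -4, 55), (138, 4, -3, 55), (139, 5, -2, 56), (140, 4, -1, 56), (141, 4, -1, 59), (142, 4, 0, 73), (143, 4, 1, 84), (144, 4, 2, 86), (145, 4, 2, 87), (146, 4, 4, 84), (147, 4, 4, 85), (148, 4, 5, 86), (149, 4, 6, 86), (150, 4, 7, 86), (151, 4, 8, 87), (152, 4, 9, 87), (153, 4, 10, 86), (154, 4, 11, 87), (155, 4, 12, 87), (156, 4, 12, 88), (157, 4, 13, 87), (158, 4, 14, 88), (159, 4, 15, 88), (160, 4, 16, 88), (161, 4, 16, 88), (162, 4, 18, 88), (163, 4, 19, 88), (164, 5, 20, 88), (165, 4, 20, 88), (166, 4, 21, 88), (167, 4, 21, 88), (168, 4, 22, 88)]
20 row:(gx,gz,grey) [(130, 12, -1, 85), (131, 12, -1, 86), (132, 11, 0, 85), (133, 10, 0, 85), (134, 10, 0, 83), (135, 9, 0, 74), (136, 5, -5, 61), (137, 4, -4, 57), (138, 5, -3, 58), (139, 4, -3, 57), (140, 4, -1, 58), (141, 5, 0, 62), (142, 4, 0, 75), (143, 4, 1, 87), (144, 4, 1, 89), (145, 4, 3, 89), (146, 4, 3, 89), (147, 4, 4, 89), (1
[... 1092 characters left out ...]
, 10, 0, 85), (135, 9, 0, 76), (136, 4, -5, 63), (137, 4, -5, 60), (138, 4, -4, 60), (139, 4, -2, 60), (140, 4, -1, 60), (141, 4, -1, 60), (142, 4, 0, 59), (143, 3, 0, 59), (144, 2, 0, 59), (145, 2, 0, 59), (146, 1, 0, 60), (147, 0, 0, 60), (148, -1, 0, 60), (149, -2, 0, 60), (150, -2, 0, 61), (151, -3, 0, 61), (152, -4, 0, 68), (153, -9, -5, 82), (154, -9, -4, 90), (155, -9, -3, 91), (156, -9, -2, 91), (157, -9, -1, 91), (158, -9, 0, 90), (159, -10, 0, 89), (160, -11, -1, 89), (161, -11, 0, 90), (162, -12, 0, 90), (163, -12, 1, 92)]
tilt 30.19 face x at tool z=-19: 4.66 n 5071 zmax [33.9 59.9 61.6]
plate s range (118..60 -> shoulder) [27.6 91.3]
tip s [91.5 92.4]
y edges [-21.8   1.3  21.8]
```

Both shoulders meet the cheek tops at z = 0 (face at +4 mm, axial reaction 19 N), so the gauge sits home. I draw it out along the slope.

```bash
python3 -m jog '[2,-0.25,0,-0.43,0,2,-0.5,0,-0.87,0,2,-1,0,-1.73,0,2,-1.5,0,-2.6,0,2,-2,0,-3.46,0,2,-2.5,0,-4.33,0,2,-3,0,-5.2,0,2,-3.5,0,-6.06,0,2,-4,0,-6.93,0,2,-4.4,0,-7.62,0,2,-4.4,0,-9.5,0,2,-4.4,0,-9.5,0]' | grep -E "eef|wrist|grip"
python3 ang.py
python3 - <<'E'
from h import *
for n in("top","side"):
    d=snap(n);P=cloud(d).reshape(-1,3);H=hsv(d).reshape(-1,3)
    m=(abs(P[:,0]-.61)<.06)&(abs(P[:,1]+.02)<.06)&(abs(P[:,2]-.09)<.005)&(H[:,1]>150)
    if m.sum()>9: print(n,"jaw plate",P[m].mean(0).round(4),*rect(P[m]))
    g=(H[:,0]>45)&(H[:,0]<75)&(H[:,1]>120)&(H[:,2]>50)&(abs(P[:,0]-.54)<.05)&(abs(P[:,1]+.36)<.05)
    print(n,"green",g.sum(),P[g].mean(0).round(4),P[g].min(0).round(4),P[g].max(0).round(4))
E
```

```text
eef_pos: [0.615, -0.0194, 0.2447]
wrist_force: [-0.7, -0.6, -1.5]
grip_width: 0.34
gripper_force: 60.9
tilt 29.4 face x at tool z=-19: 5.34 n 6798 zmax [ 43.1 103.9 106. ]
plate s range (118..60 -> shoulder) [26.8 84.3]
tip s [141.6 143.5]
y edges [-21.7  -0.   21.8]
top jaw plate [ 0.6012 -0.0158  0.0903] [601.7 -12.7] [10.  47.2] 0.9
top green 26 [ 0.5438 -0.3619  0.1791] [ 0.5372 -0.3658  0.1749] [ 0.5506 -0.3593  0.1831]
side jaw plate [ 0.6037 -0.0137  0.0899] [604.4 -17.4] [10.2 57.4] 3.5
side green 13 [ 0.5448 -0.3615  0.1768] [ 0.5389 -0.3673  0.1701] [ 0.5505 -0.3572  0.1825]
```

```bash
python3 to.py .5262 -.3594 .2182 173.5
```

```text
t 17.65 at [ 0.6138 -0.0193  0.2409] yaw -176.61 F [-0.7 -0.3 -1. ] -> shift [ 10.76 -33.43   2.28] spin 0.1727
```

```bash
python3 -m jog '[2,6,-10,-1,0.05,2,10.8,-20,-1,0.1,2,10.8,-33.4,0,0.173,2,10.8,-33.4,0,0.173,2,10.8,-33.4,0,0.173,2,10.8,-33.4,0,0.173,2,10.8,-33.4,0,0.173,2,10.8,-33.4,0,0.173,2,10.8,-33.4,2.3,0.173,2,10.8,-33.4,2.3,0.173,2,10.8,-33.4,2.3,0.173]' | grep -E "eef|wrist|grip"
cat > peg.py <<'E'
from h import *
import sys
o=bot.get_obs();R=o["ee_rot"];t=o["eef_pos"]
hole=t+R@np.array([.0277,0,.0271]);print("hole est",hole.round(4))
for n in("wrist","top","side"):
    d=snap(n);P=cloud(d);H=hsv(d)
    if n=="wrist":
        Q=(P-t)@R*1e3;k=(abs(Q[...,1])<25)&(Q[...,2]>0)&(Q[...,2]<110)&(abs(Q[...,0]-5.2-(Q[...,2]+19)*.563)<4)
        # hole = largest empty island inside plate
        m=(~k).astype(np.uint8);nn,L,st,c=cv2.connectedComponentsWithStats(m,connectivity=4)
        for i in range(1,nn):
            if 150<st[i,4]<8000: 
                print("island",st[i],c[i].round(1),"proj hole",proj(d,hole).round(1))
    g=(H[...,0]>45)&(H[...,0]<75)&(H[...,1]>110)&(H[...,2]>40)&(abs(P[...,0]-.54)<.05)&(abs(P[...,1]+.36)<.05)
    if g.sum(): print(n,"green",g.sum(),P[g].mean(0).round(4),P[g].min(0).round(4),P[g].max(0).round(4),"px",np.argwhere(g).mean(0)[::-1].round(1))
    s=(P[...,2]>.14)&(P[...,2]<.19)&(P[...,0]>.53)&(P[...,0]<.61)&(abs(P[...,1]+.37)<.02)
    if s.sum()>20:
        q=P[s];b=np.polyfit(q[:,0],q[:,1],1);print(n,"peg y at .536 %.4f slope %.3f n %d"%(np.polyval(b,.536),b[0],s.sum()))
E
python3 ang.py;python3 peg.py
```

```text
eef_pos: [0.5257, -0.3583, 0.2177]
wrist_force: [1.2, -0.4, -2.2]
grip_width: 0.34
gripper_force: 60.6
tilt 29.65 face x at tool z=-19: 4.2 n 6946 zmax [ 45.2 106.1 108.2]
plate s range (118..60 -> shoulder) [29.  87.6]
tip s [144.8 146.3]
y edges [-21.7   0.1  21.8]
hole est [ 0.4986 -0.3554  0.1919]
island [ 294  167   52   33 1283] [319.5 183.5] proj hole [322.2 187.5]
wrist peg y at .536 -0.3512 slope -0.351 n 289
top green 8 [ 0.5484 -0.3589  0.1887] [ 0.541  -0.3664  0.1754] [ 0.5506 -0.3361  0.2628] px [491.5 211.5]
top peg y at .536 -0.3595 slope -0.173 n 135
side green 13 [ 0.5446 -0.3607  0.1771] [ 0.5385 -0.3653  0.1733] [ 0.5504 -0.3566  0.1808] px [360.7 107. ]
side peg y at .536 -0.3608 slope -0.107 n 81
```

```bash
python3 -m jog '[2,-0.94,0,0.34,0,2,-1.9,0,0.68,0,2,-2.8,0,1.03,0,2,-3.76,0,1.37,0,2,-4.7,0,1.7,0,2,-4.7,0,1.7,0]' | grep -E "eef|wrist|grip"
python3 -m jog '[2,-0.7,0,0.25,0,2,-1.4,0,0.5,0,2,-2.1,0,0.77,0,2,-2.8,0,1.02,0,2,-2.8,0,1.02,0]' | grep -E "eef|wrist|grip"
python3 peg.py; python3 ang.py
```

```text
eef_pos: [0.5735, -0.3641, 0.2002]
wrist_force: [-0.3, 0.8, -1.0]
grip_width: 0.339
gripper_force: 60.8
eef_pos: [0.601, -0.3674, 0.1905]
wrist_force: [0.2, -0.3, -2.1]
grip_width: 0.339
gripper_force: 60.8
hole est [ 0.5735 -0.3643  0.1634]
island [ 294  117   52   83 2131] [317.1 162.8] proj hole [322.2 187.5]
wrist green 582 [ 0.5434 -0.3647  0.1794] [ 0.5245 -0.3695  0.175 ] [ 0.552  -0.36    0.3329] px [314.1 134.5]
wrist peg y at .536 -0.3677 slope -0.082 n 5479
side green 12 [ 0.5451 -0.3605  0.1772] [ 0.5403 -0.3643  0.1738] [ 0.5504 -0.3577  0.1815] px [360.5 107. ]
side peg y at .536 -0.3657 slope -0.045 n 157
tilt 29.55 face x at tool z=-19: 4.35 n 6105 zmax [ 39.5 105.6 107.5]
plate s range (118..60 -> shoulder) [27.9 86.3]
tip s [144.1 145.4]
y edges [-21.8   2.9  21.8]
```

The wrist view's green tip now lies in front of the plate (582 px, x = 0.543), so the peg is through the hole. I lower until the hole rests on the peg.

```bash
python3 -m jog '[2,0,0,0.3,0,2,0,0,0.6,0,2,0,0,0.7,0,2,0,0,0.7,0]' | grep -E "eef|wrist"
python3 -m jog '[2,0,0,0.15,0,2,0,0,0.2,0,2,0,0,0.2,0]' | grep -E "eef|wrist"
python3 -m jog '[2,0,0,0.1,0,2,0,0,0.15,0,2,0,0,0.15,0]' | grep -E "eef|wrist"
```

```text
eef_pos: [0.6004, -0.3678, 0.185]
wrist_force: [-0.2, -0.7, 0.2]
eef_pos: [0.6008, -0.368, 0.1845]
wrist_force: [-1.1, -0.7, 6.3]
eef_pos: [0.601, -0.3682, 0.1843]
wrist_force: [-0.9, 0.2, 9.6]
```

```bash
python3 -m jog '[2,0,0,-0.25,0,2,0,0,-0.25,0,3.4,0,0,-0.25,0,3.8,0,0,-0.25,0,4.5,0,0,-0.25,0,5.5,0,0,-0.25,0,6,0,0,-0.25,0,6,0,0,-0.25,0,6,0,0,-0.25,0,6,0,0,-0.25,0]' | grep -E "eef|wrist|grip|time"
python3 - <<'E'
from h import *
o=bot.get_obs();t,R=o["eef_pos"],o["ee_rot"];d=snap("wrist");P=cloud(d);H=hsv(d)
m=(H[...,0]<18)&(H[...,1]>150)&(P[...,2]>.1)&(abs(P[...,1]+.37)<.04);q=P[m];print("orange",m.sum(),q.mean(0).round(3),np.percentile(q,[2,98],axis=0).round(3).tolist())
E
```

```text
time_s: 22.25
eef_pos: [0.6004, -0.3676, 0.1835]
wrist_force: [-0.3, 0.3, 0.3]
grip_width: 0.701
gripper_force: 0.0
orange 4397 [ 0.592 -0.372  0.203] [[0.589, -0.385, 0.176], [0.602, -0.358, 0.212]]
```

```bash
python3 -m jog '[6,0,0,-1,0,6,0,0,-3,0,6,0,0,-6,0,6,0,0,-10,0,6,6,15,-12,0,6,10,22,-12,0,6,10,22,-12,0,6,10,22,-12,0,6,10,22,-12,0,6,10,22,-12,0,6,10,22,-12,0]' | grep -E "eef|wrist|grip|time"
python3 - <<'E'
from h import *
for n in("top","side"):
    d=snap(n);P=cloud(d).reshape(-1,3);H=hsv(d).reshape(-1,3)
    def sel(x0,x1,y0,y1,z0,z1): return (P[:,0]>x0)&(P[:,0]<x1)&(P[:,1]>y0)&(P[:,1]<y1)&(P[:,2]>z0)&(P[:,2]<z1)
    def show(t,m):
        if m.sum()>5: print(n,t,m.sum(),P[m].mean(0).round(4),"z",np.percentile(P[m][:,2],[1,99]).round(3),*rect(P[m]))
    or_=(H[:,0]<18)&(H[:,1]>150)
    show("orange",or_&sel(.5,.68,-.44,-.3,.1,.26))
    show("gauge all",sel(.5,.68,-.44,-.3,.03,.26))
    show("jaw plate",sel(.56,.68,-.08,.04,.085,.095)&(H[:,1]>150))
    for k,b in dict(brass=(.6,.8,-.3,-.1),zinc=(.55,.75,.1,.3),clamp=(.3,.5,.1,.3)).items(): show(k,sel(*b,.01,.12))
    g=(H[:,0]>45)&(H[:,0]<75)&(H[:,1]>110)&sel(.5,.6,-.4,-.3,.1,.25);show("green",g)
    show("decoys",or_&sel(.38,.66,.3,.4,.09,.115))
E
```

```text
time_s: 23.4
eef_pos: [0.5261, -0.1371, 0.305]
wrist_force: [0.1, -0.8, 0.2]
grip_width: 0.705
gripper_force: 0.0
top orange 166 [ 0.5963 -0.3697  0.2028] z [0.177 0.215] [ 597.1 -372.9] [15.9 31.8] 1.2
top gauge all 480 [ 0.5939 -0.3685  0.1727] z [0.095 0.214] [ 583.3 -364.7] [48.4 88.3] 60.0
top jaw plate 123 [ 0.6025 -0.0186  0.0898] z [0.085 0.094] [602.5 -18.5] [11.9 59.1] 3.5
top brass 620 [ 0.7399 -0.2413  0.0857] z [0.014 0.105] [ 744.1 -244.9] [55.1 56.5] 2.6
top zinc 506 [0.6642 0.2041 0.0822] z [0.013 0.096] [672.2 171. ] [ 53.9 124.4] 7.9
top clamp 112 [0.4204 0.2097 0.0158] z [0.01 0.02] [416.6 205.4] [52.1 58.4] 7.6
top green 27 [ 0.544 -0.362  0.179] z [0.173 0.184] [ 544.2 -362.2] [ 6.7 15.1] 76.0
top decoys 89 [0.5087 0.3493 0.1027] z [0.09 0.11] [516.4 349.7] [196.9  18.9] 7.7
side orange 35 [ 0.6018 -0.3622  0.1946] z [0.178 0.213] [ 604.  -367.6] [12.2 26. ] 36.3
side gauge all 558 [ 0.6039 -0.364   0.1226] z [0.033 0.209] [ 584.3 -362.6] [47.  87.4] 63.8
side jaw plate 76 [ 0.6038 -0.0139  0.0899] z [0.085 0.093] [604.3 -17.4] [ 9.9 55.3] 4.5
side brass 596 [ 0.7426 -0.2328  0.0669] z [0.012 0.103] [ 748.8 -244.1] [56.  58.3] 60.3
side zinc 1007 [0.6639 0.2182 0.0672] z [0.011 0.092] [669.5 209.3] [53.7 53.5] 4.1
side clamp 217 [0.423  0.2083 0.0145] z [0.01  0.018] [419.7 204.3] [52.5 59.5] 9.1
side green 14 [ 0.5442 -0.3608  0.1774] z [0.174 0.181] [ 544.  -360.6] [ 8.1 13.2] 64.9
side decoys 200 [0.5177 0.3545 0.1007] z [0.09  0.107] [518.7 352. ] [198.1  18.4] 8.3
```

```bash
python3 -c "
from rig import bot
print(bot.sign_off())"
```

```text
the job is handed in; nothing more can be done
None
```

The jaw is shut, the gauge was seated on the jaws, drawn out and hung on the green-tipped peg, and the fittings are undisturbed; it was handed in at about 23.5 s with the robot clear, and the peak force was 98 N at the wrist, when the fingertips pressed the jaw against its stop.

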